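# Find the unlocked hatch of the store box and push it open

## Robot

A 6-joint arm with a two-finger parallel gripper is mounted at the origin on a cart in front of the work surface, level with it; the furniture and walls round the work are solid. World frame = base frame: x ahead of the robot, y to its left, z up, the work surface at z = 0. Lengths are in mm, angles in degrees, forces in N, time in s.
With the tool pointing down it reaches from about 350 to 850 mm from the base axis. Payload 8.1 kg.
Tool frame: the origin (TCP) lies at the very end of the fingers, on their centre line; the grasp point (between the pads) lies 19 mm behind it; z points along the fingers, y is the direction in which the jaws open and shut (so a half turn about z gives the same grasp; the last joint's range is limited). The gripper opens to 85 mm and grips with 20 to 120 N. Pads are 22 mm wide; open, the fingers measure 114 mm over their backs; the gripper's body (76 mm by 85 mm) begins 54 mm behind the grasp point. The pads swing forward as they close: fully open they stand 13 mm farther back than shut.
Start: joints at [-74.164, 7.471, 85.268, -0, 87.261, -4.893], TCP at [212.395, -561.154, 200.792] pointing down, gripper open.
Joint ranges: [-169.43, 169.43], [-51.17, 129.36], [1.28, 143.12], [-76.62, 256.62], [0, 156.53], [-152.29, 152.29]. Speed limits (degrees/s): [136.94, 136.94, 159.86, 180, 180, 180].

## Interface

Orientations are given as [roll, pitch, yaw] about the fixed x, y, z axes, in that order (R = Rz(yaw) Ry(pitch) Rx(roll)).
In Python, from bench import r gives the robot as it stands.
- The arm moves only by the shell command python3 -m crank 'ROWS' [OPENING] [FORCE]. ROWS is JSON, a list that holds one entry, the list of rows, each a list of 6 numbers: the shift along the tool's x, y, z in m, then the turn, a rotation vector about the tool's x, y, z in rad. A call has 1 to 10 rows; each row is the pose to reach, as a shift and turn from the pose measured when the call began, along the tool's axes at that moment; what a row does not reach only later rows make up. A row lasts 1/8 s, in which the tool goes at most 62.5 mm and 10.7 degrees, less where a joint would pass 70% of its speed; a pose out of reach is approached as far as the arm can. A call with a gripper value outside its range is refused whole. OPENING is the closure, from 0 (fully open) to 1 (shut), set as the call begins (- or left out, the last holds). The fingers move at their own pace and stop on an object; FORCE is the grip in N (left out, the last holds). Time passes only in rows, so rows that repeat a pose let the fingers close. It gives the time, the measured TCP pose, the force and the opening at its end, in the units of the state.
- r.sense(): the state, without advancing time (a new reading comes with each control period).
- r.snapshot(name): name is "scene" or "top"; returns (picture, depth): 420x560x3 uint8, blue, green, red; 420x560 float32, mm along the optical axis (not along the pixel's ray), 0 where there is no reading.
- r.get_calibration(name): a dict with "mtx" (3x3 intrinsics, pixels), "k1" (the pictures are not rectified: a ray, as slopes to the right and down, at radius r is drawn at 1 + k1 r^2 times it, then the intrinsics apply), "cam_to_world" (4x4, takes a point from camera to world coordinates). Camera axes: x right, y down, z forward; pixel columns grow to the right and rows downward; lengths in mm; the calibration is good to about 2 mm. A picture is of the moment at which its call begins. get_calibration takes no time and is no camera call.
- r.hand_in(): hands the job in, once; it reports no verdict.
Trained networks look in the newest picture that a camera, given by its name, has taken for a name from the list of things; names that differ only in an ending like _2 or _b are one class to them, and where a whole thing is asked for, a point or a joint stands for the part that bears it (a point fixed in the world has none). Each returns a list of dicts, best first, with "conf" (0 to 1); they miss things now and then, are a little off and sometimes report something else, mostly with a low value. They report only what shows in the picture. A call takes as long as a camera call.
- r.look_for(thing, camera): "extent" ([left, top, right, bottom] in pixels, round what is visible of it).
- r.landmark_of(thing, camera): "pixel" ([column, row] in pixels: a listed point, or the origin of a listed thing).
The state is a dict: "time": time; "joint_pos": joint angles; "qd": joint speeds; "joint_efforts": joint torques, N m; "tool_pos": TCP position; "tcp_rot": TCP orientation; "ft_force": force on the tool from outside, world axes, zero at the start; "wrist_torque": the same for the moment, N m; "finger_gap": finger opening in mm.
Only numpy, scipy, OpenCV 4.12 (cv2) and the standard library are available. Lean on these libraries where they do the work, as an engineer would, in place of code of your own. Each camera call takes 0.05 s, during which the arm holds its last target.

## Task

One of the three identical white hatches in the top of the low grey store box is not blocked. Press with the fingertips on the far end of one hatch after another until you find the one that rocks (its far end dips and its near end comes up), then push that hatch open until it stands upright, and leave it standing. Grasp and lift nothing, and leave the other hatches shut and the things around the box where they stand.

Things in the scene. Friction and masses are not known exactly. Their poses are not given: they have to be found in the camera images.
- store_box: the low grey metal store box, 137 (x) x 250 (y) x 80 (z) mm, fixed to the bench; origin at the centre of its underside, x pointing to its far side, y to its left, z up. Its top is three identical white hatches in a row along y, pitch 80 mm, flush with the 80 mm high rim.
- hatch_1_press (a point): small dark round press mark (22 mm) on the top face of the left hatch near its far end, 32 mm beyond the pivot line and in the middle of its width; moves with the hatch. Each hatch is a plate 115 mm long (x) x 70 mm wide (y) x 8 mm thick, with 2 mm gaps round it. Axes as the box's when shut.
- hatch_1_edge (a point): middle of the near (robot-side) end of the left hatch, on its top face, 65 mm on the near side of the pivot line; moves with the hatch
- hatch_1_pivot (a point): middle of the pivot line of the left hatch, fixed in the box 76 mm above its underside; the line runs along the box's y at mid-thickness of the hatch, 65 mm from the near end and 50 mm from the far end
- hatch_1 (a joint): angle of the left hatch in rad: 0 shut and flush, grows as the far end dips into the box and the near end rises, stop at 1.571 (upright, near end on top). Exactly one of the three hatches is free, a different one each time; the other two rest on hidden blocks and are rigid when pressed. The free one turns stiffly under about 3 N on the press mark and stays wherever it is left, by friction. The bay below is empty to 60 mm below the rim.
- hatch_2_press (a point): small dark round press mark (22 mm) on the top face of the middle hatch near its far end, 32 mm beyond the pivot line and in the middle of its width; moves with the hatch. Each hatch is a plate 115 mm long (x) x 70 mm wide (y) x 8 mm thick, with 2 mm gaps round it. Axes as the box's when shut.
- hatch_2_edge (a point): middle of the near (robot-side) end of the middle hatch, on its top face, 65 mm on the near side of the pivot line; moves with the hatch
- hatch_2_pivot (a point): middle of the pivot line of the middle hatch, fixed in the box 76 mm above its underside; the line runs along the box's y at mid-thickness of the hatch, 65 mm from the near end and 50 mm from the far end
- hatch_2 (a joint): angle of the middle hatch in rad: 0 shut and flush, grows as the far end dips into the box and the near end rises, stop at 1.571 (upright, near end on top). Exactly one of the three hatches is free, a different one each time; the other two rest on hidden blocks and are rigid when pressed. The free one turns stiffly under about 3 N on the press mark and stays wherever it is left, by friction. The bay below is empty to 60 mm below the rim.
- hatch_3_press (a point): small dark round press mark (22 mm) on the top face of the right hatch near its far end, 32 mm beyond the pivot line and in the middle of its width; moves with the hatch. Each hatch is a plate 115 mm long (x) x 70 mm wide (y) x 8 mm thick, with 2 mm gaps round it. Axes as the box's when shut.
- hatch_3_edge (a point): middle of the near (robot-side) end of the right hatch, on its top face, 65 mm on the near side of the pivot line; moves with the hatch
- hatch_3_pivot (a point): middle of the pivot line of the right hatch, fixed in the box 76 mm above its underside; the line runs along the box's y at mid-thickness of the hatch, 65 mm from the near end and 50 mm from the far end
- hatch_3 (a joint): angle of the right hatch in rad: 0 shut and flush, grows as the far end dips into the box and the near end rises, stop at 1.571 (upright, near end on top). Exactly one of the three hatches is free, a different one each time; the other two rest on hidden blocks and are rigid when pressed. The free one turns stiffly under about 3 N on the press mark and stays wherever it is left, by friction. The bay below is empty to 60 mm below the rim.
- vial_pink: bystander: glass vial with a ribbed cap, 45 mm across, 79 mm tall, pink contents; origin at the centre of its underside. Stands by the box, to be left alone.
- vial_green: bystander: glass vial with a ribbed cap, 45 mm across, 79 mm tall, green contents; origin at the centre of its underside. Stands by the box, to be left alone.
- sample_pot_0: bystander: white sample pot with a screw lid, 49 mm across, 59 mm tall; origin at the centre of its underside. Stands by the box, to be left alone.
- weight_1: bystander: metal check weight with a knob, 31 mm across, 44 mm tall; origin at the centre of its underside. Stands by the box, to be left alone.
- timer: bystander: flat square timer, 63 x 63 x 20 mm; origin at the centre of its underside. Stands by the box, to be left alone.
- beaker_pan: bystander: clear plastic beaker, 71 x 65 mm, 68 mm tall; origin at the centre of its underside. Stands by the box, to be left alone.

How it is judged:
By the outcome, as a careful person would: the job done as asked, in the order asked, and still so for the second after the job is handed in, with the robot touching nothing.
It also fails if it takes over 45 s, if anything falls off the work surface, if the arm or the gripper's body presses on something with over 40 N, if the wrist force passes 120 N, or if a joint passes its speed limit or range.

## Working session

There is one attempt and no reset: what is moved stays moved. The work goes in short steps, Python scripts to look and compute and a shell command to move; the robot and the scene stay as the last step left them, time stands still between calls to the robot, and variables do not carry over. Pictures are saved under pics/ and viewed, and the job is handed in when it is done.

```bash
mkdir -p pics; ls; cat > h.py <<'E'
import numpy as np, cv2
from bench import r
def snap(n,fn):
    p,d=r.snapshot(n); cv2.imwrite('pics/'+fn,p); return p,d
def ray(n,px):
    c=r.get_calibration(n); K=np.array(c['mtx'],float); k1=c['k1']
    u=(px[0]-K[0,2])/K[0,0]; v=(px[1]-K[1,2])/K[1,1]
    x,y=u,v
    for _ in range(30):
        s=1+k1*(x*x+y*y); x,y=u/s,v/s
    return np.array([x,y,1.]),np.array(c['cam_to_world'],float)
def atz(n,px,z):
    d,T=ray(n,px); w=T[:3,:3]@d; o=T[:3,3]
    return o+w*(z-o[2])/w[2]
def atd(n,px,dep):
    d,T=ray(n,px); return T[:3,:3]@(d*dep)+T[:3,3]
E
python3 - <<'E'
from h import *
s=r.sense(); print({k:np.round(s[k],3) for k in s})
for n in ('scene','top'):
    p,d=snap(n,n+'0.png')
    print(n,np.round(np.array(r.get_calibration(n)['cam_to_world']),3).tolist())
    for t in ('hatch_1_press','hatch_1_edge','store_box'):
        for q in r.landmark_of(t,n):
            u,v=q['pixel']; dd=d[int(round(v)),int(round(u))]
            print(n,t,q['conf'],np.round(q['pixel'],1),np.round(atz(n,q['pixel'],80 if t!='store_box' else 0),1),np.round(atd(n,q['pixel'],dd),1))
E
```

```text
pics
{'time': np.float64(0.0), 'joint_pos': array([-7.4163e+01,  7.5170e+00,  8.5328e+01, -1.0000e-03,  8.7261e+01,
       -4.8920e+00]), 'qd': array([ 0.051,  0.085, -0.009,  0.005, -0.026, -0.07 ]), 'joint_efforts': array([ 1.0000e-03, -5.6940e+01, -5.0055e+01, -0.0000e+00,  1.5000e-02,
       -0.0000e+00]), 'tool_pos': array([ 212.233, -560.571,  199.733]), 'tcp_rot': array([-1.79894e+02, -8.00000e-03,  2.07290e+01]), 'ft_force': array([-0.56 , -0.434,  0.493]), 'wrist_torque': array([-0.001,  0.007,  0.028]), 'finger_gap': np.float64(85.512)}
scene [[-0.886, -0.243, 0.395, 231.1], [-0.463, 0.489, -0.739, 727.783], [-0.014, -0.838, -0.546, 563.14], [0.0, 0.0, 0.0, 1.0]]
scene hatch_1_press 0.7 [261.8 207.3] [630.9  74.9  80. ] [632.1  73.   78.6]
scene store_box 0.65 [286.5 222.1] [615.8  -3.8   0. ] [562.4  97.7  78.1]
top [[0.008, -0.99, 0.142, 466.705], [-1.0, -0.011, -0.02, 113.833], [0.021, -0.142, -0.99, 929.986], [0.0, 0.0, 0.0, 1.0]]
top hatch_1_press 0.73 [288.7 189. ] [641.   77.2  80. ] [640.6  77.3  81.6]
top hatch_1_press 0.28 [201.1 285.2] [423.7 268.4  80. ] [421.9 274.7  45.7]
top hatch_1_edge 0.81 [293.5 231.6] [543.9  66.   80. ] [543.5  66.2  84.1]
top hatch_1_edge 0.19 [325.9 199.1] [618.7  -7.5  80. ] [618.6  -7.4  80.7]
top store_box 0.58 [324.2 204.4] [619.6 -14.6   0. ] [606.   -3.1  82.8]
top store_box 0.45 [329.  226.2] [565.4 -26.    0. ] [556.9 -13.9  80.2]
```

View pics/top0.png

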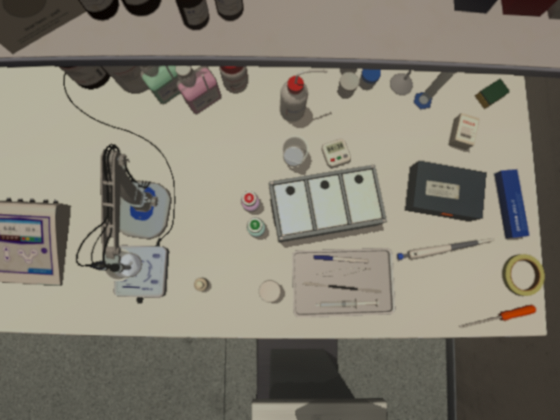

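View pics/scene0.png

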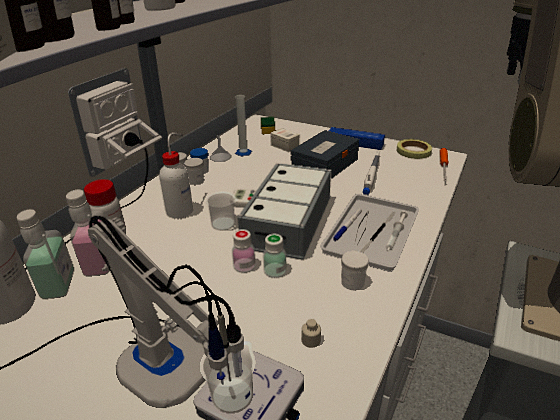

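The top view shows the box with its press marks at about (290,190), (325,185) and (359,179). The beaker is at (294,152), the timer at (336,153), and the vials are to the left at (250,200) and (256,227). Next I'll refine these positions.

```bash
python3 - <<'E'
from h import *
p=cv2.imread('pics/top0.png'); g=cv2.cvtColor(p,cv2.COLOR_BGR2GRAY)
P=[]
for c in ((290,190),(325,185),(359,179)):
    w=g[c[1]-8:c[1]+9,c[0]-8:c[0]+9].astype(float); wt=np.clip(130-w,0,None)
    yy,xx=np.mgrid[-8:9,-8:9]; wt[(xx**2+yy**2)>49]=0
    px=(c[0]+(wt*xx).sum()/wt.sum(),c[1]+(wt*yy).sum()/wt.sum())
    P.append(atz('top',px,80)); print(px,P[-1].round(1))
P=np.array(P); v=P[0]-P[2]; print('pitch',np.linalg.norm(v[:2])/2,'yaw',np.degrees(np.arctan2(-v[0],v[1])))
x0,y0,x1,y1=255,130,400,250
cv2.imwrite('pics/topz.png',cv2.resize(p[y0:y1,x0:x1],None,fx=5,fy=5,interpolation=cv2.INTER_CUBIC))
# scene dots
s=cv2.imread('pics/scene0.png')
cv2.imwrite('pics/scz.png',cv2.resize(s[150:260,200:345],None,fx=5,fy=5,interpolation=cv2.INTER_CUBIC))
# far-edge / shelf
pts=[(i,r.get_calibration('top')) for i in ()]
_,d=r.snapshot('top')
for v in (30,50,62,70,80): print(v,atd('top',(330,v),d[v,330]).round())
E
```

```text
(np.float64(289.9557213930348), np.float64(190.05447761194029)) [638.6  74.3  80. ]
(np.float64(324.34355670103093), np.float64(184.33762886597938)) [652.9  -4.3  80. ]
(np.float64(358.37553879310343), np.float64(178.74488146551724)) [667.2 -83.1  80. ]
pitch 79.99597889997496 yaw 10.306044377371308
30 [793.  36. 450.]
50 [761.  37. 451.]
62 [744.  37. 450.]
70 [979. -34.   0.]
80 [951. -33.   1.]
```

View pics/topz.png

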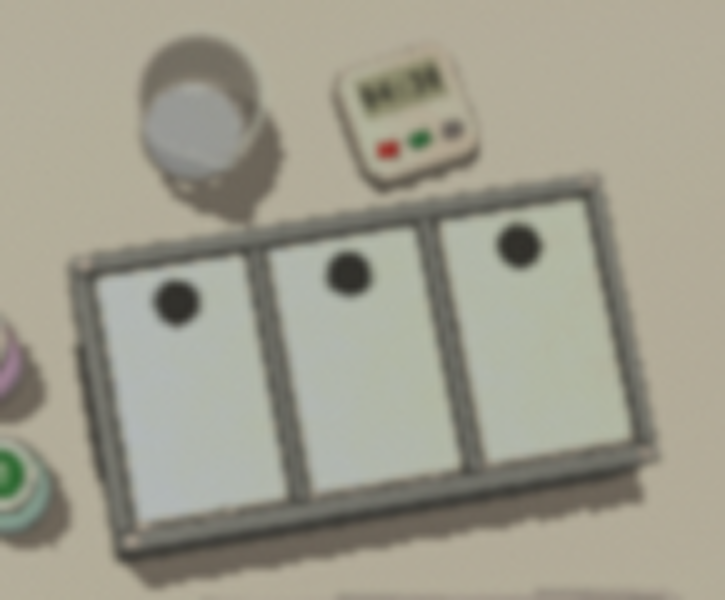

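View pics/scz.png

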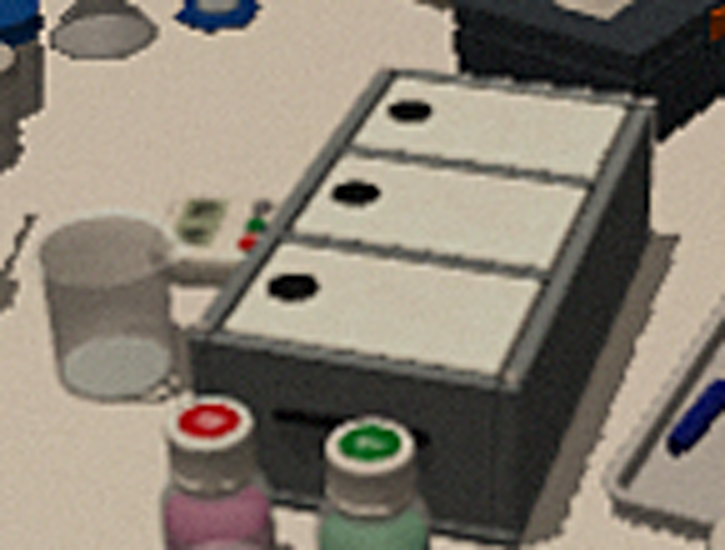

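The pitch comes out at 80.0 mm as specified and the box yaw is 10.3°, so the press-mark positions can be trusted. I'll shut the fingers and move above hatch 3.

```bash
python3 -m crank '[[[0.06,-0.029,0,0,0,0.03],[0.12,-0.058,0,0,0,0.06],[0.18,-0.087,0,0,0,0.1],[0.24,-0.115,0.01,0,0,0.14],[0.3,-0.144,0.02,0,0,0.182],[0.355,-0.17,0.03,0,0,0.182],[0.41,-0.197,0.04,0,0,0.182],[0.465,-0.223,0.05,0,0,0.182],[0.52,-0.25,0.05,0,0,0.182],[0.57,-0.274,0.05,0,0,0.182]]]' 1 30
```

```text
time: 1.7
tool_pos: [642.0, -109.4, 150.6]
tcp_rot: [-180.0, 0.0, 10.3]
ft_force: [0.7, -0.3, 0.5]
finger_gap: 0.1
```

```bash
cat > g.py <<'E'
from h import *
import sys
from scipy.spatial.transform import Rotation as R
def delta(t,yaw=10.3):
    s=r.sense(); A=R.from_euler('xyz',s['tcp_rot'],degrees=True); B=R.from_euler('xyz',[180,0,yaw],degrees=True)
    print('t',round(float(s['time']),2),'at',np.round(s['tool_pos'],1),np.round(s['tcp_rot'],1),'F',np.round(s['ft_force'],1),'gap',s['finger_gap'])
    print('shift m',np.round(A.inv().apply(np.array(t)-s['tool_pos'])/1000,4),'turn',np.round((A.inv()*B).as_rotvec(),4))
delta([float(a) for a in sys.argv[1:4]])
E
python3 g.py 667.2 -83.1 95
```

```text
t 1.7 at [ 642.  -109.4  150.6] [-180.     0.    10.3] F [ 0.7 -0.3  0.5] gap 0.09799984923558963
shift m [ 0.0296 -0.0214  0.0556] turn [-0.      0.0002  0.    ]
```

```bash
python3 -m crank '[[[0.0295,-0.0215,0.03,0,0,0],[0.0295,-0.0215,0.056,0,0,0],[0.0295,-0.0215,0.06,0,0,0],[0.0295,-0.0215,0.063,0,0,0],[0.0295,-0.0215,0.066,0,0,0],[0.0295,-0.0215,0.069,0,0,0],[0.0295,-0.0215,0.071,0,0,0],[0.0295,-0.0215,0.071,0,0,0]]]'
```

```text
time: 2.7
tool_pos: [667.0, -83.1, 79.5]
tcp_rot: [-180.0, 0.0, 10.3]
ft_force: [0.1, 0.7, 0.1]
finger_gap: -0.2
```

```bash
python3 -m crank '[[[0,0,0.001,0,0,0],[0,0,0.002,0,0,0],[0,0,0.003,0,0,0],[0,0,0.003,0,0,0]]]'
```

```text
time: 3.2
tool_pos: [666.9, -83.0, 76.4]
tcp_rot: [-180.0, 0.0, 10.3]
ft_force: [-0.6, -0.6, -0.2]
finger_gap: 0.3
```

```bash
python3 -m crank '[[[0,0,0.001,0,0,0],[0,0,0.002,0,0,0],[0,0,0.003,0,0,0],[0,0,0.003,0,0,0]]]'; python3 - <<'E'
from h import *
p,_=snap('top','t1.png');q,_=snap('scene','s1.png')
cv2.imwrite('pics/z1.png',np.hstack([cv2.resize(p[130:260,255:400],(400,358)),cv2.resize(q[120:250,200:345],(400,358))]))
E
```

```text
time: 3.7
tool_pos: [666.8, -83.0, 73.2]
tcp_rot: [-180.0, 0.0, 10.3]
ft_force: [-0.1, -0.3, 0.1]
finger_gap: 0.2
```

View pics/z1.png

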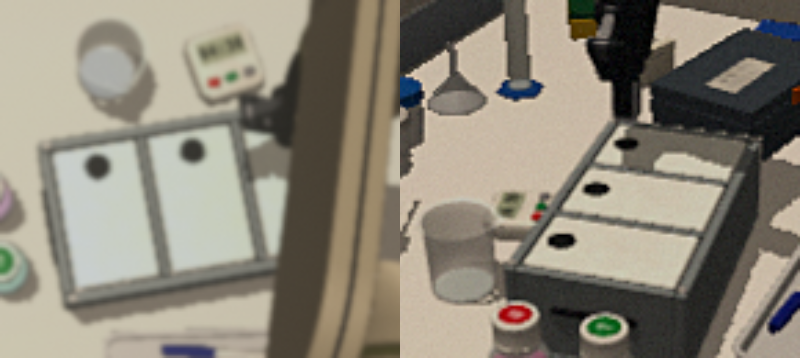

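The scene picture shows the fingers near the far edge of hatch 3, with the tip apparently above or behind the mark and no contact force. I'll project the TCP and measure where the tip really is.

```bash
python3 - <<'E'
from h import *
def proj(n,P):
    c=r.get_calibration(n); T=np.linalg.inv(np.array(c['cam_to_world'],float)); q=T[:3,:3]@P+T[:3,3]
    x,y=q[:2]/q[2]; s=1+c['k1']*(x*x+y*y); K=np.array(c['mtx'],float); return K[0,0]*x*s+K[0,2],K[1,1]*y*s+K[1,2]
tp=np.array(r.sense()['tool_pos']); print(tp)
for n in('scene','top'): print(n,proj(n,tp),proj(n,tp+[0,0,30]),proj(n,np.array([667.2,-83.1,80])))
q,d=r.snapshot('scene'); cv2.imwrite('pics/s2.png',cv2.resize(q[100:200,250:390],None,fx=5,fy=5,interpolation=cv2.INTER_NEAREST))
for v in range(140,182,3):
    print(v,[tuple(atd('scene',(u,v),d[v,u]).round().astype(int).tolist()) if d[v,u]>0 else 0 for u in (424-200+200-197+0,) ] if 0 else [tuple(atd('scene',(u,v),d[v,u]).round().astype(int).tolist()) if d[v,u]>0 else 0 for u in (280,283,286)])
E
```

```text
[666.89422879 -83.03136732  73.38742544]
scene (np.float64(282.3121342928229), np.float64(173.76165151495883)) (np.float64(282.10943391110743), np.float64(162.28809930130166)) (np.float64(282.16602878099934), np.float64(171.22287226626156))
top (np.float64(357.7199218307062), np.float64(179.5145577217267)) (np.float64(360.69625641785086), np.float64(176.50270835876816)) (np.float64(358.3852983955963), np.float64(178.73867733051054))
140 [(650, -43, 178), (656, -70, 167), (651, -73, 166)]
143 [(650, -44, 171), (657, -69, 159), (659, -89, 151)]
146 [(650, -43, 164), (652, -61, 156), (655, -80, 148)]
149 [(655, -52, 153), (653, -63, 148), (658, -87, 137)]
152 [(670, -79, 130), (660, -75, 134), 0]
155 [(665, -70, 128), (660, -76, 126), (658, -87, 122)]
158 [(665, -69, 121), (661, -76, 119), (658, -85, 115)]
161 [0, (659, -73, 113), (657, -84, 108)]
164 [(690, -114, 80), (663, -81, 101), (752, -265, -2)]
167 [(684, -104, 78), (676, -104, 80), (671, -109, 78)]
170 [(675, -88, 79), (670, -93, 78), (663, -94, 79)]
173 [(668, -74, 80), (663, -79, 79), (657, -82, 78)]
176 [(661, -61, 79), (655, -64, 79), (650, -69, 78)]
179 [(655, -50, 78), (649, -52, 79), (644, -57, 78)]
```

View pics/s2.png

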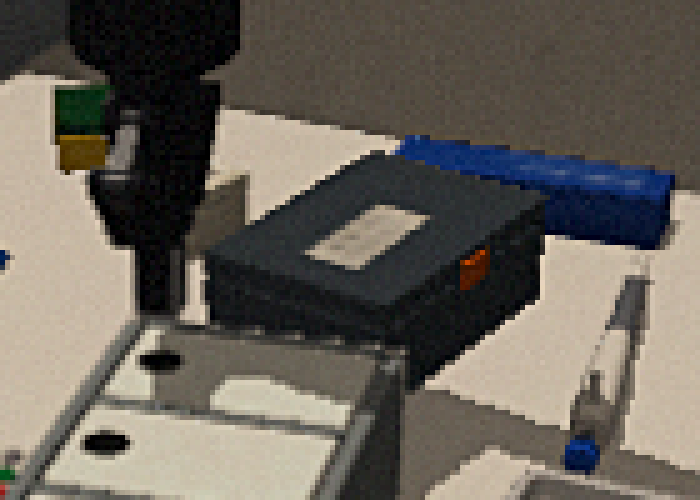

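The tip is over the mark in xy, but in the scene camera its visible end stands around z≈98, not 73. That fits the zero force, so I'll keep going down gently and watch the force.

```bash
python3 -m crank '[[[0,0,0.003,0,0,0],[0,0,0.006,0,0,0],[0,0,0.009,0,0,0],[0,0,0.01,0,0,0]]]'; python3 - <<'E'
from h import *
q,d=snap('scene','s3.png'); cv2.imwrite('pics/s3z.png',cv2.resize(q[130:200,250:350],None,fx=7,fy=7,interpolation=cv2.INTER_NEAREST))
E
```

```text
time: 4.35
tool_pos: [666.6, -83.0, 62.9]
tcp_rot: [-180.0, 0.1, 10.3]
ft_force: [-0.4, 0.5, -0.1]
finger_gap: -0.0
```

View pics/s3z.png

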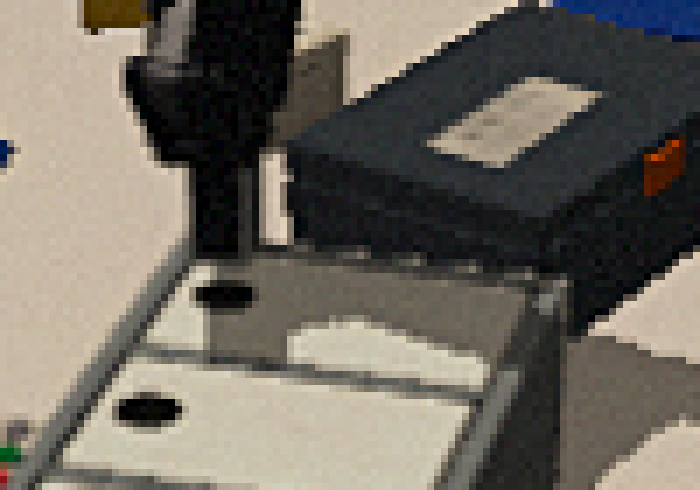

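The tip moved down with the arm and is still clear of the mark: bottom at about row 167, mark at row 172. That leaves about 10 mm to go.

```bash
python3 -m crank '[[[0,0,0.003,0,0,0],[0,0,0.005,0,0,0],[0,0,0.006,0,0,0],[0,0,0.007,0,0,0],[0,0,0.007,0,0,0]]]'; python3 -m crank '[[[0,0,0.001,0,0,0],[0,0,0.002,0,0,0]]]';
```

```text
time: 5.03
tool_pos: [666.6, -83.0, 55.9]
tcp_rot: [-180.0, 0.1, 10.3]
ft_force: [0.1, 0.1, -0.2]
finger_gap: 0.1
time: 5.28
tool_pos: [666.7, -83.0, 53.9]
tcp_rot: [-180.0, 0.1, 10.3]
ft_force: [0.8, -0.4, 0.3]
finger_gap: -0.1
```

```bash
python3 -m crank '[[[0,0,0.001,0,0,0],[0,0,0.002,0,0,0],[0,0,0.003,0,0,0]]]'; python3 - <<'E'
from h import *
q,d=snap('scene','s4.png'); cv2.imwrite('pics/s4z.png',cv2.resize(q[130:200,250:350],None,fx=7,fy=7,interpolation=cv2.INTER_NEAREST))
E
```

```text
time: 5.65
tool_pos: [666.7, -83.0, 50.8]
tcp_rot: [-180.0, 0.1, 10.3]
ft_force: [-0.1, 0.1, 0.2]
finger_gap: 0.1
```

View pics/s4z.png

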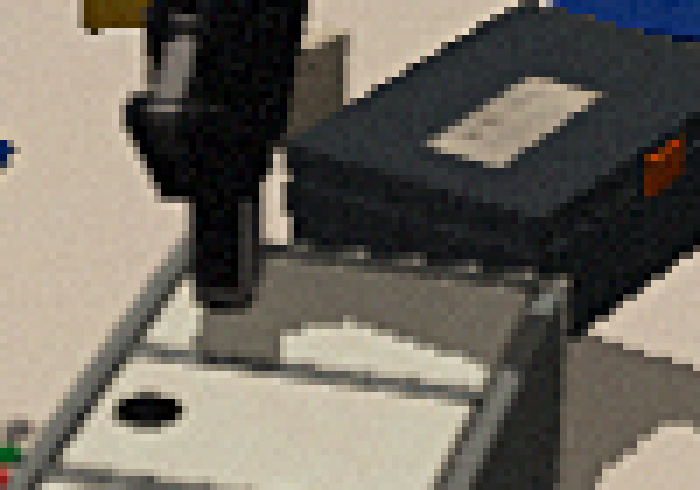

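The fingers now cover the press mark, with their bottom at about (282,173) in the full frame. I'll keep on in 1 mm steps.

```bash
python3 -m crank '[[[0,0,0.001,0,0,0],[0,0,0.002,0,0,0],[0,0,0.003,0,0,0]]]';  python3 -m crank '[[[0,0,0.001,0,0,0],[0,0,0.002,0,0,0],[0,0,0.003,0,0,0]]]'; python3 - <<'E'
from h import *
q,d=snap('scene','s5.png'); cv2.imwrite('pics/s5z.png',cv2.resize(q[130:200,250:350],None,fx=7,fy=7,interpolation=cv2.INTER_NEAREST))
E
```

```text
time: 6.08
tool_pos: [666.8, -83.0, 49.2]
tcp_rot: [-180.0, 0.1, 10.3]
ft_force: [-7.4, 0.3, 14.4]
finger_gap: -0.2
time: 6.45
tool_pos: [666.8, -83.0, 49.1]
tcp_rot: [180.0, 0.0, 10.3]
ft_force: [-13.2, 0.8, 24.2]
finger_gap: -0.4
```

View pics/s5z.png

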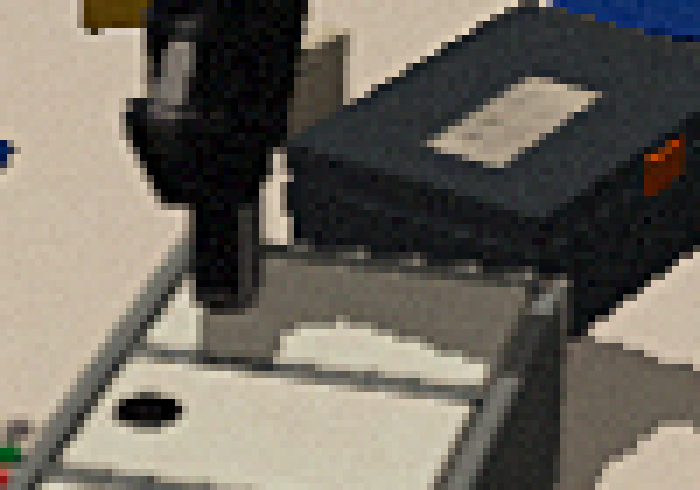

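Hatch 3 took 24 N with no give, so it's blocked. Contact came at reported z≈49, which means the real tip is about 31 mm short of the reported TCP, and I'll allow for that from here. Next is hatch 2.

```bash
python3 -m crank '[[[0,0,-0.02,0,0,0],[0,-0.02,-0.025,0,0,0],[0,-0.05,-0.025,0,0,0],[0,-0.08,-0.025,0,0,0],[0,-0.08,-0.02,0,0,0],[0,-0.08,-0.012,0,0,0],[0,-0.08,-0.006,0,0,0],[0,-0.08,-0.005,0,0,0]]]'; python3 g.py 652.9 -4.3 53;  python3 - <<'E'
from h import *
q,d=snap('scene','s6.png');p,_=snap('top','t6.png'); cv2.imwrite('pics/z6.png',np.hstack([cv2.resize(p[130:260,255:400],(400,358)),cv2.resize(q[130:230,230:342],(400,358))]))
E
```

```text
time: 7.5
tool_pos: [651.9, -5.0, 52.9]
tcp_rot: [-180.0, 0.1, 10.3]
ft_force: [0.1, -0.7, 0.5]
finger_gap: 0.0
t 7.5 at [651.9  -5.   52.9] [-1.80e+02  1.00e-01  1.03e+01] F [ 0.1 -0.7  0.5] gap 0.019199277921786405
shift m [ 0.0011 -0.0005 -0.0001] turn [-0.0003  0.0023 -0.0009]
```

View pics/z6.png

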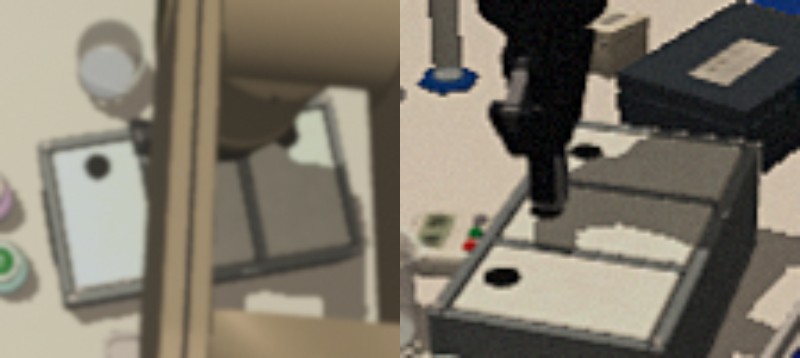

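Hatch 3 is still shut. The fingertips are over the hatch 2 mark, at about (545,205) in the right half of the picture. Pressing now.

```bash
python3 -m crank '[[[0.001,0,0.001,0,0,0],[0.001,0,0.002,0,0,0],[0.001,0,0.003,0,0,0],[0.001,0,0.004,0,0,0],[0.001,0,0.005,0,0,0],[0.001,0,0.006,0,0,0]]]'
```

```text
time: 8.35
tool_pos: [653.6, -4.6, 48.2]
tcp_rot: [-180.0, 0.0, 10.3]
ft_force: [-1.8, 0.4, 4.2]
finger_gap: 0.3
```

```bash
python3 -m crank '[[[0,0,0.001,0,0,0],[0,0,0.002,0,0,0],[0,0,0.003,0,0,0],[0,0,0.004,0,0,0]]]'
```

```text
time: 8.85
tool_pos: [653.7, -4.6, 44.2]
tcp_rot: [180.0, 0.0, 10.3]
ft_force: [0.2, 1.0, 4.2]
finger_gap: 0.1
```

Hatch 2 gives under about 4 N, so it's the free one. I'll press further and watch.

```bash
python3 -m crank '[[[0,0,0.002,0,0,0],[0,0,0.004,0,0,0],[0,0,0.006,0,0,0],[0,0,0.008,0,0,0],[0,0,0.01,0,0,0]]]'; python3 - <<'E'
from h import *
q,d=snap('scene','s7.png');p,_=snap('top','t7.png'); cv2.imwrite('pics/z7.png',np.hstack([cv2.resize(p[130:260,255:400],(400,358)),cv2.resize(q[130:230,230:342],(400,358))]))
E
```

```text
time: 9.48
tool_pos: [653.9, -4.7, 34.2]
tcp_rot: [180.0, -0.0, 10.3]
ft_force: [-0.7, -0.5, 4.1]
finger_gap: -0.2
```

View pics/z7.png

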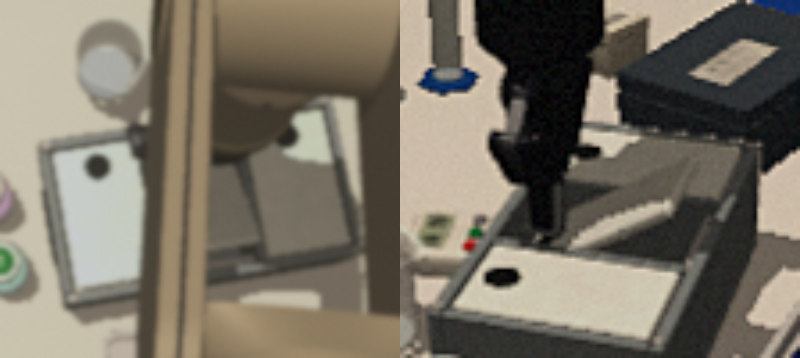

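The near end of hatch 2 has risen, with the plate seen edge-on in the right half, and the other two hatches are flat. I'll press deeper and then retract.

```bash
python3 -m crank '[[[0,0,0.002,0,0,0],[0,0,0.004,0,0,0],[0,0,0.006,0,0,0],[0,0,0.008,0,0,0],[0,0,0.01,0,0,0]]]'; python3 -m crank '[[[0,0,0.001,0,0,0],[0,0,0.002,0,0,0],[0,0,0.003,0,0,0]]]'; python3 - <<'E'
from h import *
q,d=snap('scene','s8.png'); cv2.imwrite('pics/z8.png',cv2.resize(q[130:230,230:342],(600,536)))
E
```

```text
time: 10.2
tool_pos: [653.9, -4.7, 23.9]
tcp_rot: [180.0, 0.0, 10.3]
ft_force: [0.4, 0.4, 4.3]
finger_gap: -0.3
time: 10.58
tool_pos: [653.9, -4.7, 20.8]
tcp_rot: [180.0, 0.0, 10.3]
ft_force: [0.7, 0.8, 3.9]
finger_gap: 0.0
```

View pics/z8.png

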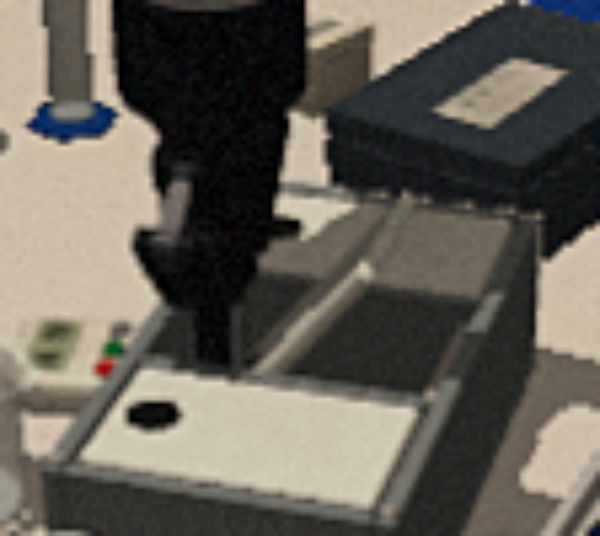

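Hatch 2 is at roughly 50°. I'll withdraw upward, cross over the raised end, and come down on its near side.

```bash
python3 -m crank '[[[0,0,-0.03,0,0,0],[0,0,-0.07,0,0,0],[0,0,-0.115,0,0,0],[0,0,-0.13,0,0,0],[-0.04,0,-0.13,0,0,0],[-0.08,0,-0.13,0,0,0],[-0.12,0,-0.13,0,0,0],[-0.12,0,-0.13,0,0,0]]]'; python3 - <<'E'
from h import *
q,d=snap('scene','s9.png');p,dt=snap('top','t9.png'); cv2.imwrite('pics/z9.png',np.hstack([cv2.resize(p[130:260,255:400],(400,358)),cv2.resize(q[110:230,230:364],(400,358))]))
E
```

```text
time: 11.62
tool_pos: [532.2, -26.1, 148.4]
tcp_rot: [-179.9, 0.3, 10.2]
ft_force: [0.7, 0.2, -0.8]
finger_gap: -0.2
```

View pics/z9.png

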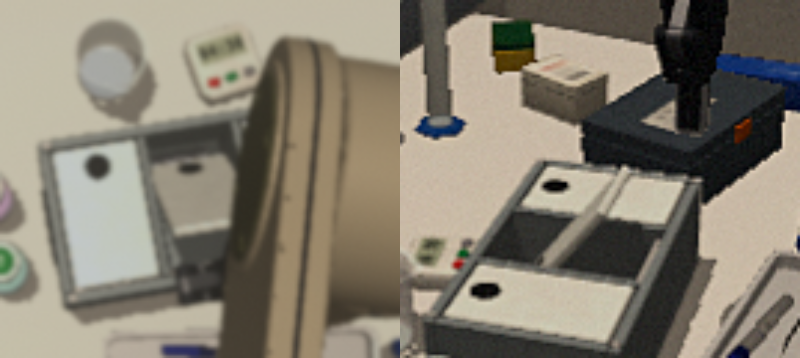

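The plate stands at about 50–55°, and the fingers are in front of it and clear. I'll lower them and push away from the robot.

```bash
python3 -m crank '[[[0,0,0.04,0,0,0],[0,0,0.074,0,0,0],[0.02,0,0.074,0,0,0],[0.035,0,0.074,0,0,0],[0.042,0,0.074,0,0,0],[0.048,0,0.074,0,0,0],[0.053,0,0.074,0,0,0],[0.058,0,0.074,0,0,0],[0.06,0,0.074,0,0,0]]]'; python3 - <<'E'
from h import *
q,d=snap('scene','s10.png');p,dt=snap('top','t10.png'); cv2.imwrite('pics/z10.png',np.hstack([cv2.resize(p[130:260,255:400],(400,358)),cv2.resize(q[110:230,230:364],(400,358))]))
E
```

```text
time: 12.85
tool_pos: [594.6, -15.3, 75.9]
tcp_rot: [-180.0, 0.0, 10.2]
ft_force: [-1.5, -1.0, 0.5]
finger_gap: -0.2
```

View pics/z10.png

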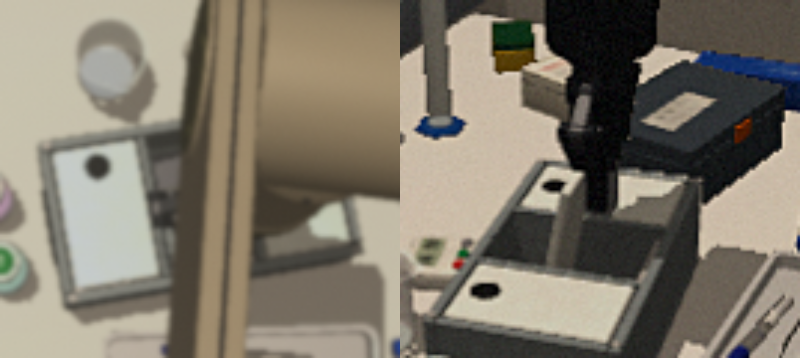

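The plate is steeper and in contact at about 1.5 N. I'll go on to the stop in small steps.

```bash
python3 -m crank '[[[0.003,0,0,0,0,0],[0.005,0,0,0,0,0],[0.007,0,0,0,0,0],[0.009,0,0,0,0,0],[0.01,0,0,0,0,0]]]'; python3 -m crank '[[[0.001,0,0,0,0,0],[0.002,0,0,0,0,0],[0.002,0,0,0,0,0]]]'
```

```text
time: 13.58
tool_pos: [604.6, -13.5, 75.9]
tcp_rot: [-180.0, 0.0, 10.2]
ft_force: [-0.8, -0.1, 1.4]
finger_gap: -0.4
time: 13.95
tool_pos: [606.7, -13.1, 75.8]
tcp_rot: [-180.0, 0.0, 10.2]
ft_force: [-0.5, 0.1, 0.1]
finger_gap: -0.1
```

```bash
python3 -m crank '[[[0.001,0,0,0,0,0],[0.002,0,0,0,0,0],[0.002,0,0,0,0,0]]]'
```

```text
time: 14.32
tool_pos: [606.7, -13.1, 75.8]
tcp_rot: [-180.0, 0.3, 10.2]
ft_force: [-13.7, -2.1, 8.2]
finger_gap: 0.2
```

It reached the stop at box x ≈ -7.6 mm against a predicted -7.5, and the force jumped to 14 N. I'll back off, rise and check.

```bash
python3 -m crank '[[[-0.02,0,0,0,0,0],[-0.06,0,0,0,0,0],[-0.08,0,-0.03,0,0,0],[-0.1,0.03,-0.08,0,0,0],[-0.13,0.08,-0.1,0,0,0],[-0.13,0.14,-0.1,0,0,0],[-0.13,0.2,-0.1,0,0,0],[-0.13,0.25,-0.1,0,0,0],[-0.13,0.28,-0.1,0,0,0],[-0.13,0.28,-0.1,0,0,0]]]'; python3 - <<'E'
from h import *
q,d=snap('scene','s11.png');p,dt=snap('top','t11.png'); cv2.imwrite('pics/z11.png',np.hstack([cv2.resize(p[130:260,255:400],(400,358)),cv2.resize(q[110:290,200:401],(400,358))]))
# 3D points of hatch2 plate in box coords, from scene and top depth
a=np.radians(10.3); X=np.array([np.cos(a),np.sin(a)]);Y=np.array([-np.sin(a),np.cos(a)])
o=np.array([652.9,-4.3])-39.5*X
for n,dd in(('scene',d),('top',dt)):
    L=[]
    for v in range(100,260):
        for u in range(220,400):
            if dd[v,u]>0:
                w=atd(n,(u,v),dd[v,u]); b=w[:2]-o; L.append((b@X,b@Y,w[2]))
    L=np.array(L); m=(abs(L[:,1])<30)&(L[:,2]>88)&(abs(L[:,0])<60); M=L[m]
    print(n,m.sum(),'x',np.percentile(M[:,0],[5,50,95]).round(1),'z max',np.percentile(M[:,2],98).round(1))
    if m.sum()>20:
        k=np.polyfit(M[:,2],M[:,0],1); print('lean deg',np.degrees(np.arctan(k[0])))
    for s in(80,-80):
        m=(abs(L[:,1]-s)<30)&(abs(L[:,0])<52); print(s,np.percentile(L[m,2],[2,50,98]).round(1) if m.sum() else 0)
print(r.sense()['ft_force'])
E
```

```text
time: 15.58
tool_pos: [528.8, -313.8, 175.8]
tcp_rot: [-180.0, 0.3, 10.1]
ft_force: [0.2, 0.8, -0.3]
finger_gap: 0.1Traceback (most recent call last):
  File "<stdin>", line 11, in <module>
  File "h.py", line 16, in atd
    d,T=ray(n,px); return T[:3,:3]@(d*dep)+T[:3,3]
        ~~~^^^^^^
  File "h.py", line 6, in ray
    c=r.get_calibration(n); K=np.array(c['mtx'],float); k1=c['k1']
ValueError: time passes only in moves, steps and waits
```

View pics/z11.png

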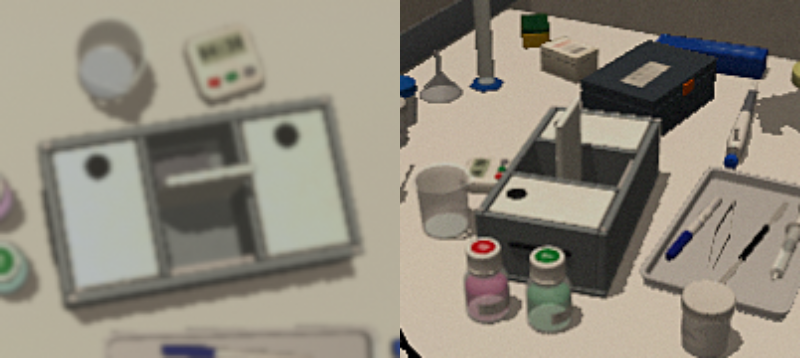

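Hatch 2 looks upright, the others are shut and the bystanders are in place. I'll check the numbers, reading the calibration once this time, since calling it per pixel caused the error.

```bash
python3 - <<'E'
from h import *
a=np.radians(10.3); X=np.array([np.cos(a),np.sin(a)]);Y=np.array([-np.sin(a),np.cos(a)])
o=np.array([652.9,-4.3])-39.5*X
for n in('scene','top'):
    p,d=r.snapshot(n); c=r.get_calibration(n); K=np.array(c['mtx'],float);T=np.array(c['cam_to_world'],float)
    v,u=np.mgrid[100:260,220:400]; z=d[100:260,220:400].ravel().astype(float)
    q=cv2.undistortPoints(np.c_[u.ravel(),v.ravel()].astype(float)[:,None],K,np.array([c['k1'],0,0,0.]))[:,0]
    W=(np.c_[q,np.ones(len(q))]*z[:,None])@T[:3,:3].T+T[:3,3]; W=W[z>0]
    L=np.c_[(W[:,:2]-o)@X,(W[:,:2]-o)@Y,W[:,2]]
    M=L[(abs(L[:,1])<30)&(L[:,2]>90)&(abs(L[:,0])<60)]
    print(n,len(M),'x',np.percentile(M[:,0],[5,50,95]).round(1),'ztop',np.percentile(M[:,2],98).round(1))
    if len(M)>20: print(' lean deg',np.degrees(np.arctan(np.polyfit(M[:,2],M[:,0],1)[0])).round(1))
    for s in(80,-80):
        m=(abs(L[:,1]-s)<28)&(abs(L[:,0])<50)&(L[:,2]<130); print(' hatch y',s,np.percentile(L[m,2],[5,50,95]).round(1))
    i=cv2.imread('pics/%s0.png'%n); df=cv2.absdiff(i,p).max(2)
    print({t:(lambda s:[int(df[y][x]) for x,y in s])(s) for t,s in {'vials/pot/wt/beaker/timer':([(250,200),(256,227),(270,292),(201,285),(294,152),(336,153)] if n=='top' else [(243,250),(274,255),(354,270),(312,333),(223,212),(245,195)])}.items()})
E
```

```text
scene 222 x [ 4.3  5.1 10.1] ztop 140.4
 lean deg 3.2
 hatch y 80 [77.3 78.7 80.2]
 hatch y -80 [77.3 78.8 80.2]
{'vials/pot/wt/beaker/timer': [5, 5, 10, 3, 5, 5]}
top 196 x [ 3.3  4.  10.2] ztop 144.2
 lean deg 5.0
 hatch y 80 [78.7 81.2 83.5]
 hatch y -80 [78.7 81.3 83.6]
{'vials/pot/wt/beaker/timer': [3, 3, 4, 4, 3, 3]}
```

```bash
python3 - <<'E'
from h import *
a=np.radians(10.3); X=np.array([np.cos(a),np.sin(a)]);Y=np.array([-np.sin(a),np.cos(a)])
o=np.array([652.9,-4.3])-39.5*X
for n in('scene','top'):
    p,d=r.snapshot(n); c=r.get_calibration(n); K=np.array(c['mtx'],float);T=np.array(c['cam_to_world'],float)
    v,u=np.mgrid[100:260,220:400]; z=d[100:260,220:400].ravel().astype(float)
    q=cv2.undistortPoints(np.c_[u.ravel(),v.ravel()].astype(float)[:,None],K,np.array([c['k1'],0,0,0.]))[:,0]
    W=(np.c_[q,np.ones(len(q))]*z[:,None])@T[:3,:3].T+T[:3,3]; W=W[z>0]
    L=np.c_[(W[:,:2]-o)@X,(W[:,:2]-o)@Y,W[:,2]]
    for lo in range(60,140,10):
        m=(abs(L[:,1])<30)&(abs(L[:,0]-7)<14)&(L[:,2]>=lo)&(L[:,2]<lo+10)
        if m.sum()>4: print(n,lo+5,m.sum(),np.median(L[m,0]).round(1))
E
```

```text
scene 65 29 4.9
scene 75 28 4.9
scene 85 33 5.1
scene 95 36 4.9
scene 105 34 5.0
scene 115 33 5.1
scene 125 37 5.1
scene 135 65 5.6
top 65 13 3.5
top 75 18 3.4
top 85 15 3.4
top 95 19 3.4
top 105 18 3.5
top 115 19 3.4
top 125 23 3.5
top 135 28 3.8
```

The near face sits at a constant x from z=65 to 125 mm in both cameras, so the hatch is vertical. Handing in.

```bash
python3 -c "
from bench import r
print(r.hand_in())"
```

```text
the job is handed in; nothing more can be done
None
```

The middle hatch (hatch_2) was the free one. It now stands upright, and the job is handed in.

- **Finding it:** I pressed the right hatch first, and it held rigid at about 24 N. I then pressed the middle one, which rocked at about 4 N. The left hatch was not pressed, because the free one had already been found.
- **Opening it:** I pressed the far end down to roughly 50°, went round to the near side, and pushed the raised end over. It met its stop at about 14 N, within 0.1 mm of the expected position.
- **Final checks:** Depth from both cameras shows the plate vertical, with its near face at constant x from z = 65 to 125 mm and its top at about 140–144 mm. The left and right hatches are flush at 79–81 mm. The picture at each bystander is unchanged from the start, and the arm is clear and touching nothing. About 16 s of the 45 s were used.
- **What disagreed:**
  - Contact came about 31 mm lower in reported TCP height than the hatch surface, so the real fingertips seem to sit that far short of the reported TCP. I allowed for this by force and by eye, and did not find the cause.
  - A first lean fit gave 3–5°, but it mixed in points on the plate's top edge. Taking the near face slice by slice gave no lean.
  - One checking script failed partway because it called the calibration too often; I reran it corrected.

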